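# Latch the shop's stock box

## Task

Close up the blue stock box on the counter: swing its hinged hasp over and press it down gently until it snaps under the spring catch, without ramming it. Then turn the red turn-button clockwise, a quarter turn, until it clicks home across the hasp and stays there by itself. Leave the jars, the sauce bottle and the tin standing where they are.

Things in the scene. Friction and masses are not known exactly. Their poses are not given: they have to be found in the camera images.
- stock_box: Closed blue steel box, fixed: 300 (x) x 340 (y) x 110 mm high. Origin: centre of its underside; x points from the catch to the hasp's hinge (away from the robot), z up. The latch parts are on its flat top along y = 0: black catch housing (24 mm high) at x -138 to -116, its brass roller at x -100, turn-button axis x -22, hasp hinge x 30.
- hasp_hinge (a point): Mid point of the hasp's hinge line, which runs along the box's y axis, 6 mm above the box top. Fixed to the box (same axes).
- hasp_angle (a joint): Hasp angle. 0: flat along the box's -x, home in its catch, strap top 8.5 mm above the box top; pi/2: upright; starts leaning back at 1.7 to 2.0 (stop 2.15). Stiff hinge: stays where left. Near 0.1 its lip meets the catch; 9 to 16 N down on the pad snaps it past. Over 45 N from the fingers is ramming.
- hasp: The hasp's steel strap, 125 mm long from the hinge, 48 wide, 5 thick; its last 37 mm is a yellow pressing pad ending in a rolled lip. A slot 24 mm wide, 29 to 85 mm from the hinge, passes over the turn-button when that is in line. Origin mid hinge line; x from the free end to the hinge, y along the hinge, z out of the face that is up when closed (away from the robot when upright).
- hasp_pad (a point): Centre of the yellow pad's upper face (the face that looks up when closed, away from the robot when upright), 102.5 mm from the hinge; x axis towards the hinge, y along the hinge line, z out of that face.
- hasp_lip (a point): Mid point of the rolled lip (6 mm thick) at the hasp's free end, 122 mm from the hinge; axes as hasp_pad.
- catch (a joint): How far the catch's brass roller is pushed back from the strap, in m: 0 at rest, about 0.003 while the lip passes, and it springs back to 0.
- catch_nose (a point): Centre of the catch's brass roller (16 mm thick, 32 mm along the hinge direction), 14 mm above the box top; the closed lip lies under it.
- turn (a joint): Angle of the red turn-button, clockwise from above: 0 (start 0 to 0.1) in line with the hasp, 1.57 (stop) across it and locked. Light up to about 0.9 rad, then a sprung detent resists (about 0.3 N m) and pushes it back if let go; past 1.27 rad it clicks on to 1.57 by itself and is held there.
- turn_grip (a point): Centre of the top face of the red turn-button, on its upright axis: a bar 40 mm long (its x axis), 14 mm wide (its y axis), 22 mm tall, its top 34 mm and its underside 12 mm above the box top, on a thin neck.
- jar_a: Jar with yellow cap, 64 mm across, 100 mm high, standing on the box top near one of its far corners; origin under its centre. Leave alone.
- jar_b: The same kind of jar near the other far corner. Leave alone.
- sauce: Red sauce bottle, 60 mm across, 200 mm high, on the counter to one side of the box; origin under its centre. Leave alone.
- tin: Blue and steel tin, 74 mm across, 120 mm high, on the counter to the other side; origin under its centre. Leave alone.

How it is judged:
On the way, in this order (a step that is already met when the one before it is completed fails the run):
1. The hasp lies home under the spring catch (within 0.035 rad of flat, roller sprung back within 1.5 mm) while the turn-button is still in line (below 0.6 rad) (value of joint hasp_angle below 0.035 rad and value of joint catch below 0.0015 m and value of joint turn below 0.6 rad), for 0.2 s.
2. The turn-button has clicked past its detent to across the hasp (above 1.45 rad) (value of joint turn above 1.45 rad), for 0.2 s.
At the end, for the whole second after the job is handed in: The hasp is flat (below 0.035 rad) under its catch with the roller sprung back (below 1.5 mm), the turn-button stays across it (above 1.45 rad), and the jars, bottle and tin stand upright within 30 mm of where they were (value of joint hasp_angle below 0.035 rad and value of joint catch below 0.0015 m and value of joint turn above 1.45 rad and angle between each of jar_a, jar_b, sauce, tin's own z axis and vertical below 0.15 rad and distance of each of jar_a, jar_b, sauce, tin from where it was at the start of the episode below 0.03 m); the robot touches nothing.
It fails at once if The fingers push on the hasp with more than 45 N (rammed) (contact force between the fingers and hasp above 45 N).
It fails at once if Jar A is moved more than 30 mm or tipped (distance of jar_a from where it was at the start of the episode above 0.03 m or angle between jar_a's own z axis and vertical above 0.3 rad).
It fails at once if Jar B is moved more than 30 mm or tipped (distance of jar_b from where it was at the start of the episode above 0.03 m or angle between jar_b's own z axis and vertical above 0.3 rad).
It fails at once if The sauce bottle is moved more than 30 mm or tipped (distance of sauce from where it was at the start of the episode above 0.03 m or angle between sauce's own z axis and vertical above 0.3 rad).
It fails at once if The tin is moved more than 30 mm or tipped (distance of tin from where it was at the start of the episode above 0.03 m or angle between tin's own z axis and vertical above 0.3 rad).
It also fails if it takes over 58 s, if anything falls off the work surface, if the arm or the gripper's body presses on something with over 40 N, if the wrist force passes 120 N, or if a joint passes its speed limit or range.

## Robot

A 6-joint arm with a two-finger parallel gripper is mounted at the origin on the work surface. World frame = base frame: x ahead of the robot, y to its left, z up, the work surface at z = 0. Lengths are in m, angles in rad, forces in N, time in s.
With the tool pointing down it reaches from about 0.25 to 0.775 m from the base axis. Payload 4 kg.
Tool frame: the origin (TCP) lies on the centre line of the jaws, within the pads' length; the fingertips stand 25 mm ahead of it and the grasp point (between the pads) lies 6 mm ahead of it; z points along the fingers, y is the line along which they close (so a half turn about z gives the same grasp; the last joint's range is limited). The gripper opens to 94 mm and grips with 3 to 60 N. Pads are 16 mm wide; open, the fingers measure 119 mm over their backs; the gripper's body (75 mm by 177 mm) begins 78 mm behind the grasp point.
Start: joints at [1.155, 0.087, 1.371, -0, 1.684, -0.103], TCP at [0.169, 0.523, 0.231] pointing down, gripper open.
Joint ranges: [-3.1, 3.1], [-0.76, 2.03], [0.27, 2.55], [-1.08, 4.22], [0.17, 2.65], [-2.57, 2.57]. Speed limits (rad/s): [2.79, 2.79, 3.14, 3.14, 3.14, 3.14].

## Interface

Orientations are given as [roll, pitch, yaw] about the fixed x, y, z axes, in that order (R = Rz(yaw) Ry(pitch) Rx(roll)).
In Python, from bench import robot, imaging gives the robot as it stands. The module is installed in compiled form; this text tells all that it offers.
- The arm moves only by the tool drive_tool, never from a script. Its argument "series" is a list of rows, each a list of 3 entries, a list of its own where there are three numbers: the finger opening in m, from 0 to 0.094, then the shift along the tool's x, y, z in m, then the turn, a rotation vector about the tool's x, y, z in rad. A call has 1 to 5 rows; each row is the pose to reach, as a shift and turn from the pose commanded when the call began, along the tool's axes at that moment; what a row does not reach only later rows make up. A row lasts 1/8 s, in which the tool goes at most 62.5 mm and 10.7 degrees, less where a joint would pass 70% of its speed; a pose out of reach is approached as far as the arm can. A call with a gripper value outside its range is refused whole. The fingers move at their own pace and stop on an object; the grip force is fixed at half the most. Time passes only in rows, so rows that repeat a pose let the fingers close. It gives the time, the measured TCP pose, the force, the opening and the grip force at its end, in the units of the state.
- robot.get_obs(): the state, without advancing time (a new reading comes with each control period).
- imaging.snapshot(name): name is "side" or "top"; returns the picture (384x512x3 uint8, red, green, blue); there is no depth.
- imaging.get_calibration(name): a dict with "intrinsics" (3x3 intrinsics, pixels), "position" and "rotation" of the camera in the world. Camera axes: x right, y up, looking along -z (the intrinsics and any distortion apply to the point x, -y, -z); pixel columns grow to the right and rows downward; lengths in m; the calibration is good to about 2 mm. A picture is of the moment at which its call begins. get_calibration takes no time and is no camera call.
- robot.close_job(): hands the job in; it is judged then, once.
The state is a dict: "time": time; "joint_positions": joint angles; "qvel": joint speeds; "joint_torque": joint torques, N m; "tool_pos": TCP position; "ee_rot": TCP orientation; "wrist_force": force on the tool from outside, world axes, zero at the start; "wrist_torque": the same for the moment, N m; "width": finger opening in m; "finger_force": force on a finger pad.
Only numpy, scipy, OpenCV 4.12 (cv2) and the standard library are available. Lean on these libraries where they do the work, as an engineer would, in place of code of your own. Each camera call takes 0.05 s, during which the arm holds its last target. There are 200 camera calls.

## Working session

There is one attempt and no reset: what is moved stays moved. The work goes in short steps, Python scripts to look and compute and a tool call to move; the robot and the scene stay as the last step left them, time stands still between calls to the robot, and variables do not carry over. Pictures are saved under pics/ and viewed, at most 10 in all, crops included, and the job is handed in when it is done.

Besides the shell and the picture viewer there is one more tool, called after ">>>" as name(argument=value, ...), one argument or row to a line, values as JSON. drive_tool: Moves the arm, as the interface text tells. Its arguments: {"type":"object","properties":{"series":{"type":"array"}},"required":["series"]}

```bash
mkdir -p pics; python3 - <<'E'
from bench import robot, imaging
import cv2
print(robot.get_obs())
for n in("side","top"):
    c=imaging.get_calibration(n);print(n,c)
    cv2.imwrite(f"pics/{n}0.png",cv2.resize(imaging.snapshot(n)[:,:,::-1],(800,600),interpolation=cv2.INTER_CUBIC))
E
```

```text
{'time': 0.0, 'joint_positions': array([ 1.15487797e+00,  8.79507058e-02,  1.37222753e+00, -1.37541713e-05,
        1.68360667e+00, -1.03073682e-01]), 'qvel': array([ 0.0003559 , -0.00086983, -0.00084965, -0.00088996,  0.00018239,
        0.00046899]), 'joint_torque': array([ 4.80682775e-04, -3.40182602e+01, -3.02426040e+01,  7.17076147e-02,
        3.30380606e-02, -2.00905392e-04]), 'tool_pos': array([0.16906706, 0.5228543 , 0.22932003]), 'ee_rot': array([-3.13941063e+00, -2.11965792e-04,  2.82874621e+00]), 'wrist_force': array([-0.43517467, -0.01131792,  0.25114576]), 'wrist_torque': array([-0.0006611 ,  0.01087659, -0.03930565]), 'finger_force': 0.0, 'width': 0.09390662039538662}
side {'intrinsics': array([[437.39078461,   0.        , 257.14156971],
       [  0.        , 437.39078461, 188.91085457],
       [  0.        ,   0.        ,   1.        ]]), 'position': array([ 0.40275641, -1.11341322,  0.8843921 ]), 'rotation': array([ 9.70102523e-01,  6.12840687e-04, -1.54640605e-01])}
top {'intrinsics': array([[465.60283085,   0.        , 249.45193585],
       [  0.        , 465.60283085, 189.52400994],
       [  0.        ,   0.        ,   1.        ]]), 'position': array([0.25334904, 0.00814509, 1.60890947]), 'rotation': array([ 0.22854006, -0.00173896, -1.63684624])}
```

View pics/side0.png

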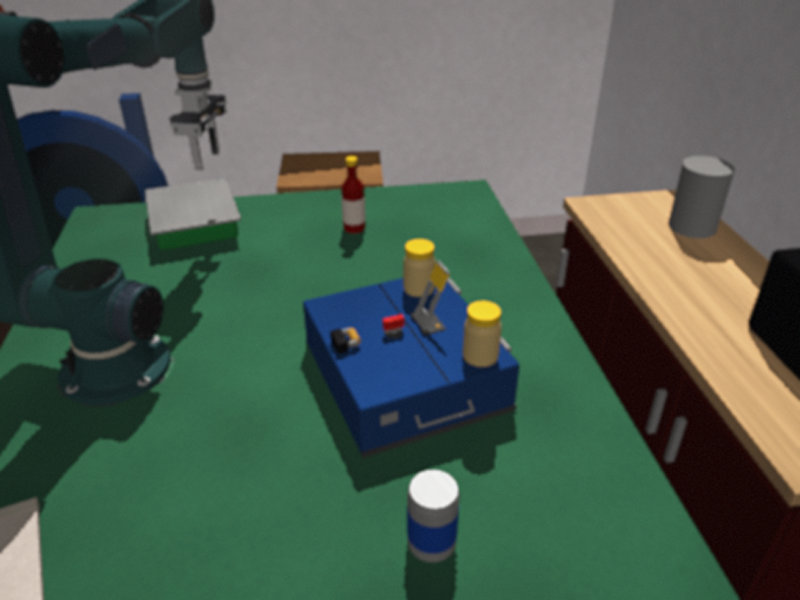

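View pics/top0.png

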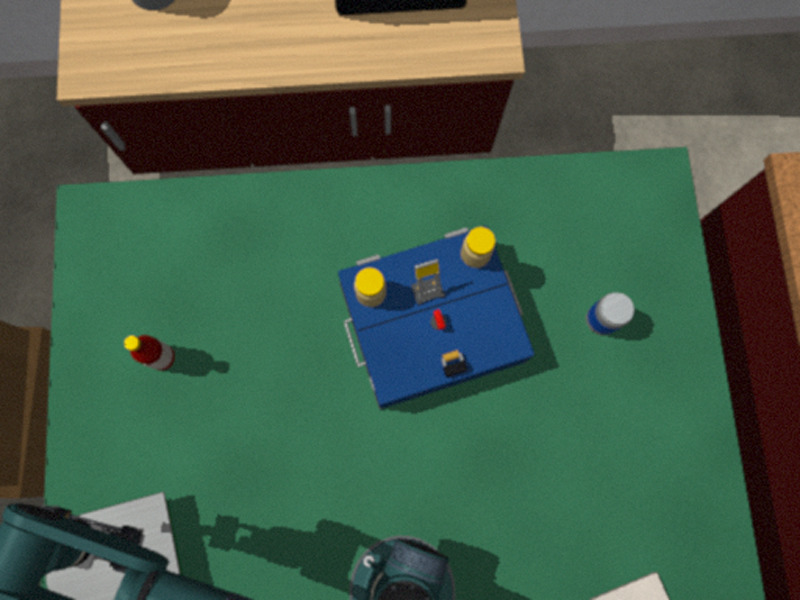

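Both views show the box. In the side view (800-px frame), the button is at (393,324), the catch at (345,340) and the pad at (440,276). In the top view the button is at (438,320), the catch at (454,362) and the pad at (427,269). I'll enlarge both for exact pixels.

```bash
python3 - <<'E'
from bench import imaging
import cv2
for n,(x,y) in(("side",(190,150)),("top",(212,140))):
    im=imaging.snapshot(n)[y:y+ (145 if n=="side" else 125),x:x+(148 if n=="side" else 134),::-1]
    s=4 if n=="side" else 4
    im=cv2.resize(im,None,fx=s,fy=s,interpolation=cv2.INTER_CUBIC)
    for k in range(0,im.shape[1],80): cv2.putText(im,str(x+k//s),(k,10),0,.35,(255,255,255));cv2.line(im,(k,12),(k,18),(255,255,255))
    for k in range(0,im.shape[0],80): cv2.putText(im,str(y+k//s),(0,k+4),0,.35,(255,255,255));cv2.line(im,(24,k),(30,k),(255,255,255))
    cv2.imwrite(f"pics/{n}1.png",im)
E
```

```text
(no output)
```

View pics/side1.png

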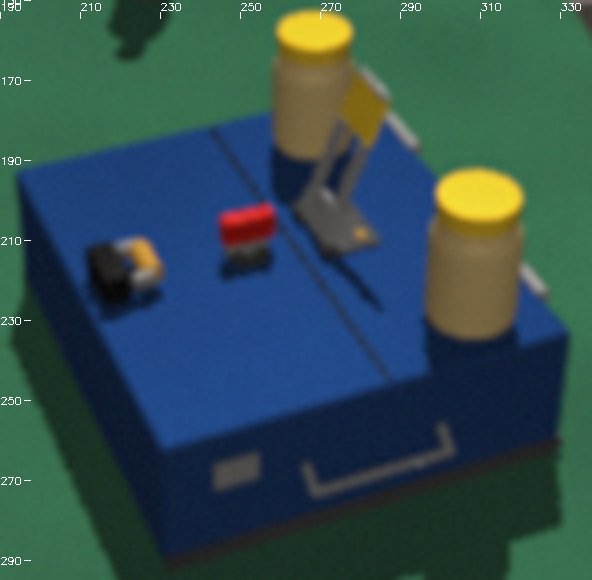

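View pics/top1.png

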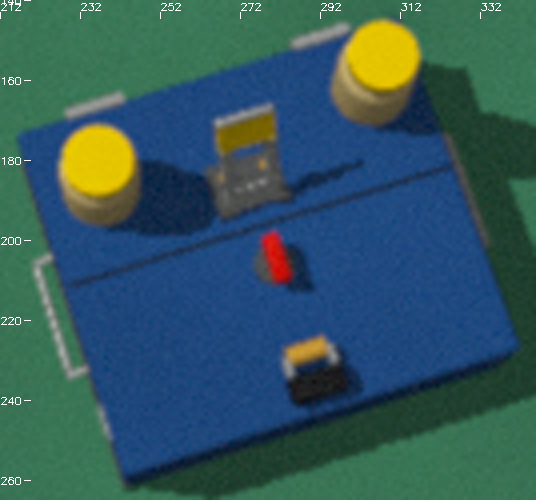

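Top crop: box-top corners at (244,259), (341.5,226.5) and (216.5,173.5), button top at (281,204), pad centre at (273.5,172). Side crop: matching near corners at (195,193.5) and (230.5,262.3), far right at (332,233), button top at (252,203), pad at (281.5,177). I'll triangulate these and fit the box pose.

```bash
cat > h.py <<'E'
from bench import robot, imaging
import numpy as np
from scipy.spatial.transform import Rotation as Ro
from scipy.optimize import least_squares
def proj(n,P):
    c=imaging.get_calibration(n);r=c["rotation"]
    R=Ro.from_euler("xyz",r).as_matrix()
    p=(np.asarray(P)-c["position"])@R; q=np.stack([p[...,0],-p[...,1],-p[...,2]],-1)@c["intrinsics"].T
    return q[...,:2]/q[...,2:]
def tri(t,s):
    f=lambda P:np.r_[proj("top",P)-t,proj("side",P)-s]
    o=least_squares(f,[.45,0,.1]);return o.x,np.abs(o.fun).max()
E
python3 - <<'E'
from h import *
T={"nl":((244,259),(195,193.5)),"nr":((341.5,226.5),(230.5,262.3)),"btn":((281,204),(252,203)),"pad":((273.5,172),(281.5,176.7)),
"lipL":((266,170.3),(280,167.5)),"lipR":((280.5,166.3),(287,175.5)),"catchtop":((291,235),(215,211))}
for k,v in T.items(): print(k,*tri(*v))
def box(q,p): return Ro.from_euler("z",q[3]).apply(p)+q[:3]
C=np.array([[-.15,.17,.11],[-.15,-.17,.11],[.15,.17,.11],[.15,-.17,.11],[-.022,0,.144]])
def f(q,z=None):
    P=box(q,C)
    return np.r_[(proj("top",P[[0,1,2,4]])-[(244,259),(341.5,226.5),(216.5,173.5),(281,204)]).ravel(),
     (proj("side",P[[0,1,3,4]])-[(195,193.5),(230.5,262.3),(332,233),(252,203)]).ravel()]
o=least_squares(f,[.45,-.07,0,.2]);q=o.x;print(q,o.fun.round(1))
for n,p in dict(btn=(-.022,0,.144),hinge=(.03,0,.116),nose=(-.1,0,.124),jar1=(.11,.1,.11)).items(): print(n,box(q,p))
# hasp angle
def g(a):
    P=box(q,np.array([.03-.1025*np.cos(a[0]),0,.116+.1025*np.sin(a[0])])); return np.r_[proj("top",P)-(273.5,172),proj("side",P)-(281.5,176.7)]
o=least_squares(g,[1.8]);print("angle",o.x,o.fun)
E
```

```text
nl [0.37925925 0.01530435 0.10468485] 1.2381938551097278
nr [ 0.45944653 -0.30778016  0.10872476] 0.2375450690646801
btn [ 0.54129245 -0.11471258  0.1443174 ] 0.725837008293496
pad [ 0.62989796 -0.09409022  0.21185318] 0.4854075060260641
lipL [ 0.63098725 -0.07022436  0.22819655] 0.04031626235050112
lipR [ 0.64122336 -0.11574159  0.22870941] 0.21788397423793526
catchtop [ 0.43633195 -0.13792608  0.14621454] 0.2484415243512501
[ 0.56296187 -0.10944969 -0.00207918  0.24632011] [-1.2 -0.2  0.9 -0.1 -1.1 -0.9 -0.1 -0.7 -2.4 -1.2 -0.2  1.2  1.4  0.2
 -0.5  0.8]
btn [ 0.54162592 -0.1148141   0.14192082]
hinge [ 0.59205636 -0.10213459  0.11392082]
nose [ 0.46598025 -0.13383338  0.12192082]
jar1 [0.64525798 0.01435398 0.10792082]
angle [1.96319418] [-0.55291794 -0.23448431 -0.5055082   0.7861228 ]
```

The fit holds: button at (0.5415, -0.115) with its top at 0.144, box yaw 0.246, and hasp at about 1.96 rad. The plan is to close the fingers, turn the tool's x to -box x (yaw 3.388, which leaves the wrist room for a clockwise turn), and go over behind the hasp.

>>> drive_tool(
  series=[
    [0.0,[0,0,-0.02],[0,0,-0.11]],
    [0.0,[0,0,-0.04],[0,0,-0.22]],
    [0.0,[0,0,-0.06],[0,0,-0.33]],
    [0.0,[0,0,-0.08],[0,0,-0.44]],
    [0.0,[0,0,-0.09],[0,0,-0.56]],
  ],
)

```text
time: 0.82
tool_pos: [0.1694, 0.5235, 0.3217]
ee_rot: [3.14, 0.001, -2.89]
wrist_force: [-0.7, 0.5, 0.6]
width: 0.0473
finger_force: 0.0
```

>>> drive_tool(
  series=[
    [0.0,[-0.022,-0.047,0],[0,0,0]],
    [0.0,[-0.044,-0.095,0],[0,0,0]],
    [0.0,[-0.066,-0.142,0],[0,0,0]],
    [0.0,[-0.088,-0.19,0],[0,0,0]],
    [0.0,[-0.11,-0.237,0],[0,0,0]],
  ],
)

```text
time: 1.45
tool_pos: [0.3346, 0.319, 0.3204]
ee_rot: [3.142, 0.0, -2.894]
wrist_force: [0.4, -0.1, 0.5]
width: 0.0012
finger_force: 0.0
```

>>> drive_tool(
  series=[
    [0.0,[-0.022,-0.047,0],[0,0,0]],
    [0.0,[-0.044,-0.095,0],[0,0,0]],
    [0.0,[-0.066,-0.142,0],[0,0,0]],
    [0.0,[-0.088,-0.19,0],[0,0,0]],
    [0.0,[-0.11,-0.237,0],[0,0,0]],
  ],
)

```text
time: 2.08
tool_pos: [0.4994, 0.116, 0.3204]
ee_rot: [3.141, 0.0, -2.895]
wrist_force: [-0.1, -0.8, 0.3]
width: 0.0004
finger_force: 0.0
```

>>> drive_tool(
  series=[
    [0.0,[-0.022,-0.047,0],[0,0,0]],
    [0.0,[-0.044,-0.095,0],[0,0,0]],
    [0.0,[-0.066,-0.142,0],[0,0,0]],
    [0.0,[-0.09,-0.19,0],[0,0,0]],
    [0.0,[-0.112,-0.237,0],[0,0,0]],
  ],
)

```text
time: 2.7
tool_pos: [0.6661, -0.0863, 0.32]
ee_rot: [3.141, -0.0, -2.895]
wrist_force: [0.2, 0.1, 0.4]
width: 0.0003
finger_force: 0.0
```

>>> drive_tool(
  series=[
    [0.0,[0,0.002,0.03],[0,0,0]],
    [0.0,[0,0.002,0.06],[0,0,0]],
    [0.0,[0,0.002,0.08],[0,0,0]],
    [0.0,[0,0.002,0.09],[0,0,0]],
    [0.0,[0,0.002,0.09],[0,0,0]],
  ],
)

```text
time: 3.32
tool_pos: [0.6644, -0.0828, 0.2297]
ee_rot: [3.141, -0.001, -2.894]
wrist_force: [-0.5, -0.3, -0.8]
width: 0.0004
finger_force: 0.0
```

```bash
cat > look.py <<'E'
import sys,cv2
from h import *
a=imaging.snapshot("side")[110:295,180:340,::-1];b=imaging.snapshot("top")[110:270,200:350,::-1]
a=cv2.resize(a,(480,555),interpolation=cv2.INTER_CUBIC);b=cv2.resize(b,(320,341),interpolation=cv2.INTER_CUBIC)
c=np.zeros((555,800,3),np.uint8);c[:,:480]=a;c[:341,480:]=b
cv2.imwrite(f"pics/{sys.argv[1]}.png",c)
E
python3 look.py p1
```

```text
(no output)
```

View pics/p1.png

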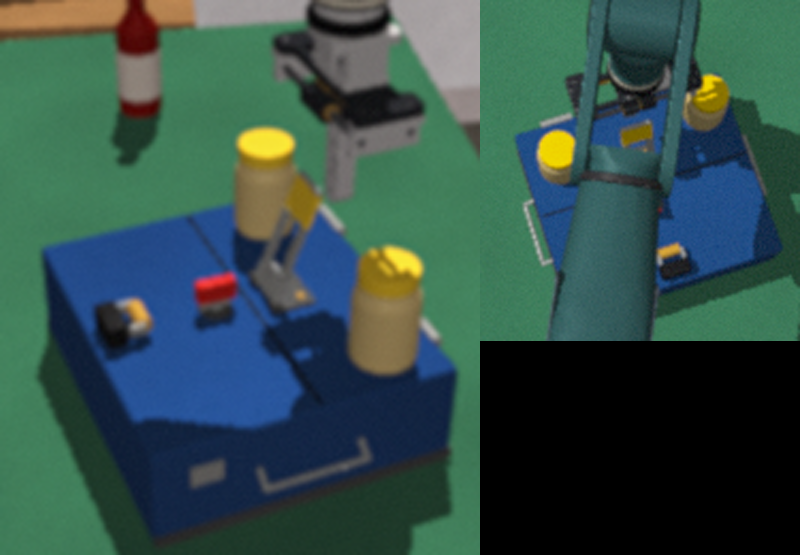

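The fingers stand just behind the hasp at crop (340,195), with the pad at (302,200), and they're clear of the jars. Now I push it toward the robot in small steps.

>>> drive_tool(
  series=[
    [0.0,[0.01,0,0],[0,0,0]],
    [0.0,[0.02,0,0],[0,0,0]],
    [0.0,[0.03,0,-0.003],[0,0,0]],
    [0.0,[0.038,0,-0.006],[0,0,0]],
    [0.0,[0.046,0,-0.01],[0,0,0]],
  ],
)

```text
time: 4.05
tool_pos: [0.6192, -0.0943, 0.2403]
ee_rot: [3.141, -0.001, -2.895]
wrist_force: [1.4, 0.7, -0.4]
width: 0.0006
finger_force: 0.6
```

>>> drive_tool(
  series=[
    [0.0,[0.006,0,-0.003],[0,0,0]],
    [0.0,[0.012,0,-0.006],[0,0,0]],
    [0.0,[0.018,0,-0.009],[0,0,0]],
    [0.0,[0.026,0,-0.009],[0,0,0]],
    [0.0,[0.034,0,-0.009],[0,0,0]],
  ],
)

```text
time: 4.68
tool_pos: [0.5866, -0.1026, 0.2494]
ee_rot: [3.141, 0.0, -2.894]
wrist_force: [0.6, 0.7, -0.5]
width: 0.0003
finger_force: 0.6
```

>>> drive_tool(
  series=[
    [0.0,[0.008,0,0.001],[0,0,0]],
    [0.0,[0.015,0,0.003],[0,0,0]],
    [0.0,[0.022,0,0.006],[0,0,0]],
    [0.0,[0.03,0,0.009],[0,0,0]],
    [0.0,[0.038,0,0.014],[0,0,0]],
  ],
)

```text
time: 5.3
tool_pos: [0.5497, -0.112, 0.2355]
ee_rot: [-3.141, 0.0, -2.894]
wrist_force: [0.6, 0.7, 1.7]
width: 0.0006
finger_force: 0.5
```

>>> drive_tool(
  series=[
    [0.0,[0.008,0,0.005],[0,0,0]],
    [0.0,[0.016,0,0.01],[0,0,0]],
    [0.0,[0.022,0,0.017],[0,0,0]],
    [0.0,[0.029,0,0.024],[0,0,0]],
    [0.0,[0.035,0,0.031],[0,0,0]],
  ],
)

```text
time: 5.92
tool_pos: [0.5159, -0.1204, 0.2038]
ee_rot: [3.141, 0.0, -2.894]
wrist_force: [0.8, 0.3, 0.3]
width: 0.0001
finger_force: 0.4
```

```bash
python3 look.py p2
```

```text
(no output)
```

View pics/p2.png

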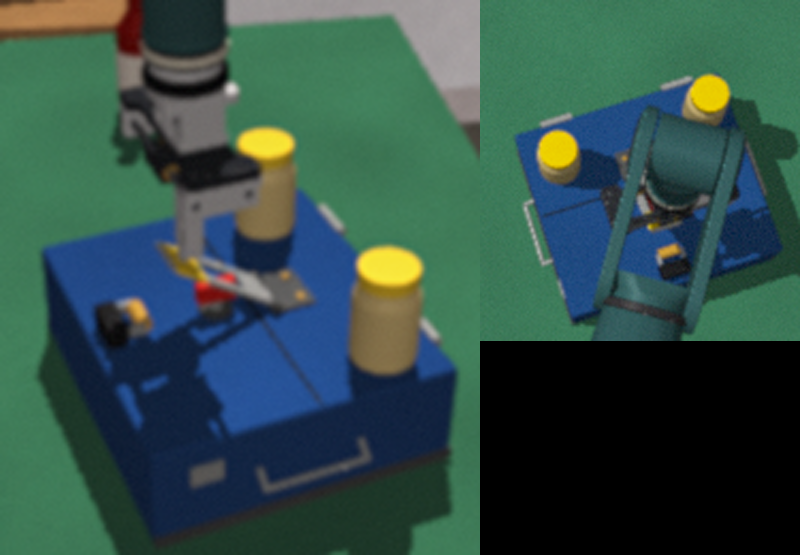

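The hasp is swung to about 33° and follows the tip, which is at crop (190,255). The button is lined up with the slot. I'll lower it gently along the arc.

>>> drive_tool(
  series=[
    [0.0,[0.005,0,0.008],[0,0,0]],
    [0.0,[0.009,0,0.015],[0,0,0]],
    [0.0,[0.013,0,0.022],[0,0,0]],
    [0.0,[0.016,0,0.029],[0,0,0]],
    [0.0,[0.019,0,0.035],[0,0,0]],
  ],
)

```text
time: 6.65
tool_pos: [0.4976, -0.125, 0.1689]
ee_rot: [3.141, -0.0, -2.894]
wrist_force: [0.2, -1.1, -0.3]
width: 0.0005
finger_force: 0.3
```

>>> drive_tool(
  series=[
    [0.0,[0.001,0,0.002],[0,0,0]],
    [0.0,[0.002,0,0.004],[0,0,0]],
    [0.0,[0.002,0,0.006],[0,0,0]],
    [0.0,[0.002,0,0.008],[0,0,0]],
    [0.0,[0.002,0,0.009],[0,0,0]],
  ],
)

```text
time: 7.28
tool_pos: [0.4959, -0.1255, 0.1603]
ee_rot: [3.142, -0.0, -2.894]
wrist_force: [-0.3, -0.4, 0.9]
width: 0.0004
finger_force: 0.2
```

>>> drive_tool(
  series=[
    [0.0,[0,0,0.001],[0,0,0]],
    [0.0,[0,0,0.002],[0,0,0]],
    [0.0,[0,0,0.003],[0,0,0]],
    [0.0,[0,0,0.004],[0,0,0]],
    [0.0,[0,0,0.005],[0,0,0]],
  ],
)

```text
time: 7.9
tool_pos: [0.496, -0.1255, 0.1565]
ee_rot: [-3.141, 0.001, -2.894]
wrist_force: [-2.9, -0.2, 7.2]
width: 0.0004
finger_force: 3.5
```

>>> drive_tool(
  series=[
    [0.0,[0,0,0.0005],[0,0,0]],
    [0.0,[0,0,0.001],[0,0,0]],
    [0.0,[0,0,0.0015],[0,0,0]],
    [0.0,[0,0,0.002],[0,0,0]],
    [0.0,[0,0,0.0025],[0,0,0]],
  ],
)

```text
time: 8.52
tool_pos: [0.496, -0.1255, 0.1562]
ee_rot: [-3.14, 0.001, -2.894]
wrist_force: [-5.7, 1.6, 13.5]
width: 0.0005
finger_force: 6.6
```

>>> drive_tool(
  series=[
    [0.0,[0,0,0.0004],[0,0,0]],
    [0.0,[0,0,0.0008],[0,0,0]],
    [0.0,[0,0,0.0012],[0,0,0]],
    [0.0,[0,0,0.0016],[0,0,0]],
    [0.0,[0,0,0.002],[0,0,0]],
  ],
)

```text
time: 9.15
tool_pos: [0.496, -0.1256, 0.1558]
ee_rot: [-3.14, 0.002, -2.894]
wrist_force: [-7.8, 2.5, 19.6]
width: 0.0004
finger_force: 9.3
```

```bash
python3 - <<'E'
from h import *
import cv2
a=imaging.snapshot("side")[165:235,200:300,::-1]
cv2.imwrite("pics/p3.png",cv2.resize(a,(800,560),interpolation=cv2.INTER_CUBIC))
o=robot.get_obs();print(o["wrist_force"],o["wrist_torque"],o["tool_pos"])
E
```

```text
[-6.77492912  2.95829231 18.80157925] [ 4.39347392e-01  1.62943575e+00 -1.12513102e-03] [ 0.49604587 -0.12556268  0.15584766]
```

View pics/p3.png

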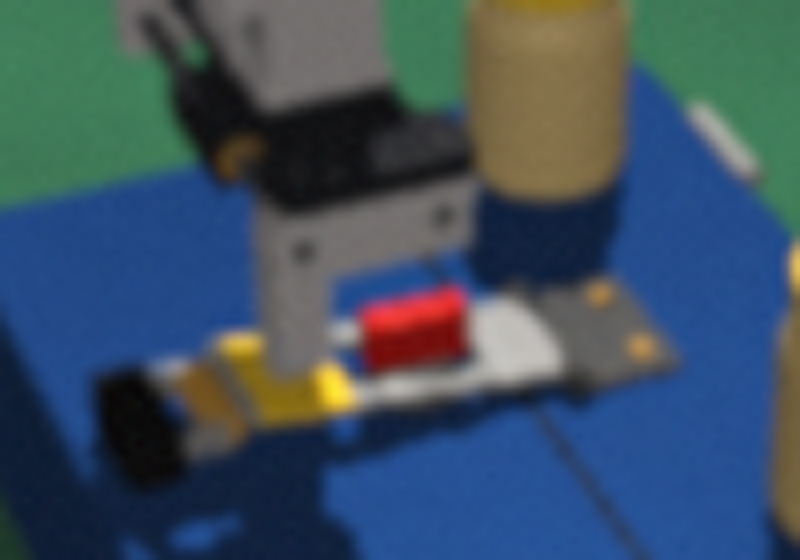

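The finger presses the middle of the yellow pad (crop 300,370), and the lip is against the brass roller at (215,400). The button sits clear in the slot. I'll lift, move 5 mm toward the lip, and press again.

>>> drive_tool(
  series=[
    [0.0,[0,0,-0.006],[0,0,0]],
    [0.0,[0.003,0,-0.007],[0,0,0]],
    [0.0,[0.006,0,-0.005],[0,0,0]],
    [0.0,[0.006,0,-0.004],[0,0,0]],
    [0.0,[0.006,0,-0.003],[0,0,0]],
  ],
)

```text
time: 9.82
tool_pos: [0.4919, -0.1266, 0.1565]
ee_rot: [-3.14, 0.006, -2.894]
wrist_force: [0.1, 2.7, 12.5]
width: 0.0007
finger_force: 6.4
```

>>> drive_tool(
  series=[
    [0.0,[0,0,0.0005],[0,0,0]],
    [0.0,[0,0,0.001],[0,0,0]],
    [0.0,[0,0,0.0015],[0,0,0]],
    [0.0,[0,0,0.002],[0,0,0]],
    [0.0,[0,0,0.0025],[0,0,0]],
  ],
)

```text
time: 10.45
tool_pos: [0.4919, -0.1266, 0.1561]
ee_rot: [-3.14, 0.006, -2.894]
wrist_force: [-2.1, 3.6, 17.3]
width: 0.0004
finger_force: 8.8
```

>>> drive_tool(
  series=[
    [0.0,[0,0,0.0005],[0,0,0]],
    [0.0,[0,0,0.001],[0,0,0]],
    [0.0,[0,0,0.0015],[0,0,0]],
    [0.0,[0,0,0.0015],[0,0,0]],
    [0.0,[0,0,0.0015],[0,0,0]],
  ],
)

```text
time: 11.08
tool_pos: [0.4914, -0.1267, 0.1521]
ee_rot: [-3.141, 0.004, -2.894]
wrist_force: [-0.1, 2.4, 8.7]
width: 0.0004
finger_force: 4.6
```

It is slipping past the roller, so I keep pressing gently.

>>> drive_tool(
  series=[
    [0.0,[0,0,0.001],[0,0,0]],
    [0.0,[0,0,0.002],[0,0,0]],
    [0.0,[0,0,0.003],[0,0,0]],
    [0.0,[0,0,0.004],[0,0,0]],
    [0.0,[0,0,0.004],[0,0,0]],
  ],
)

```text
time: 11.7
tool_pos: [0.4891, -0.1269, 0.1446]
ee_rot: [3.14, -0.003, -2.895]
wrist_force: [-0.5, -0.9, -1.0]
width: 0.0005
finger_force: 0.0
```

>>> drive_tool(
  series=[
    [0.0,[0,0,0.0007],[0,0,0]],
    [0.0,[0,0,0.0014],[0,0,0]],
    [0.0,[0,0,0.002],[0,0,0]],
    [0.0,[0,0,0.002],[0,0,0]],
    [0.0,[0,0,0.002],[0,0,0]],
  ],
)

```text
time: 12.32
tool_pos: [0.4902, -0.1269, 0.144]
ee_rot: [3.142, 0.0, -2.894]
wrist_force: [0.6, 0.4, -0.8]
width: 0.0003
finger_force: 0.0
```

>>> drive_tool(
  series=[
    [0.0,[0,0,0.0007],[0,0,0]],
    [0.0,[0,0,0.0014],[0,0,0]],
    [0.0,[0,0,0.002],[0,0,0]],
    [0.0,[0,0,0.003],[0,0,0]],
    [0.0,[0,0,0.003],[0,0,0]],
  ],
)

```text
time: 12.95
tool_pos: [0.4903, -0.127, 0.1435]
ee_rot: [-3.141, 0.001, -2.894]
wrist_force: [-3.8, 0.5, 9.0]
width: 0.0004
finger_force: 5.1
```

The strap resists at tip height 0.1185, exactly the closed strap height, so the hasp is home. Now I lift, open the fingers and go over the button.

>>> drive_tool(
  series=[
    [0.05,[0,0,-0.02],[0,0,0]],
    [0.05,[0,0,-0.05],[0,0,0]],
    [0.05,[-0.025,-0.001,-0.055],[0,0,0]],
    [0.05,[-0.05,-0.001,-0.055],[0,0,0]],
    [0.05,[-0.053,-0.001,-0.055],[0,0,0]],
  ],
)

```text
time: 13.58
tool_pos: [0.5424, -0.1146, 0.1954]
ee_rot: [3.141, -0.001, -2.893]
wrist_force: [0.4, -0.4, 0.9]
width: 0.0471
finger_force: 0.0
```

```bash
python3 - <<'E'
from h import *
import cv2
a=imaging.snapshot("side")[150:235,200:310,::-1]
cv2.imwrite("pics/p4.png",cv2.resize(a,(770,595),interpolation=cv2.INTER_CUBIC))
o=robot.get_obs();print(o["tool_pos"],o["width"],o["joint_positions"])
E
```

```text
[ 0.541982   -0.11468505  0.19521498] 0.0488149480214524 [-3.10866156e-01  1.06408357e-01  1.41957866e+00 -1.47054852e-05
  1.61687037e+00 -2.12961032e+00]
```

View pics/p4.png

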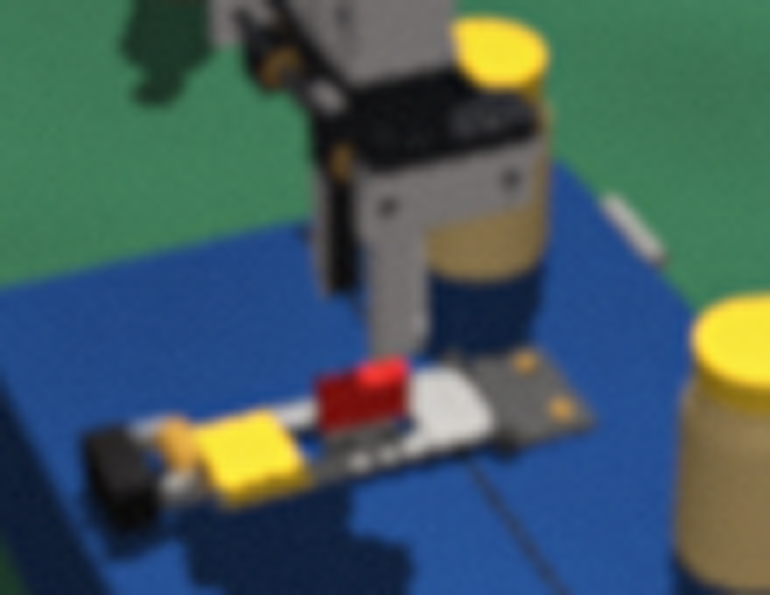

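The hasp lies flat under the roller (pad at crop (250,455)), and the open fingers straddle the upright button at (362,390). I'll lower and grip.

>>> drive_tool(
  series=[
    [0.05,[0,0,0.015],[0,0,0]],
    [0.05,[0,0,0.03],[0,0,0]],
    [0.05,[0,0,0.04],[0,0,0]],
    [0.05,[0,0,0.045],[0,0,0]],
    [0.05,[0,0,0.045],[0,0,0]],
  ],
)

```text
time: 14.25
tool_pos: [0.5415, -0.1149, 0.1505]
ee_rot: [3.141, -0.001, -2.894]
wrist_force: [-0.3, -0.2, -0.7]
width: 0.0499
finger_force: 0.0
```

>>> drive_tool(
  series=[
    [0.012,[0,0,0],[0,0,0]],
    [0.012,[0,0,0],[0,0,0]],
    [0.012,[0,0,0],[0,0,0]],
    [0.012,[0,0,0],[0,0,0]],
    [0.012,[0,0,0],[0,0,0]],
  ],
)

```text
time: 14.88
tool_pos: [0.5411, -0.1122, 0.1513]
ee_rot: [3.136, -0.0, -2.893]
wrist_force: [-2.1, 6.3, 2.6]
width: 0.0137
finger_force: 30.0
```

>>> drive_tool(
  series=[
    [0.012,[0,0.003,0],[0,0,0.1]],
    [0.012,[0,0.003,0],[0,0,0.2]],
    [0.012,[0,0.003,0],[0,0,0.3]],
    [0.012,[0,0.003,0],[0,0,0.4]],
    [0.012,[0,0.003,0],[0,0,0.5]],
  ],
)

```text
time: 15.5
tool_pos: [0.541, -0.1121, 0.1513]
ee_rot: [-3.141, 0.0, 2.886]
wrist_force: [-0.7, 0.0, 0.8]
width: 0.0142
finger_force: 30.0
```

>>> drive_tool(
  series=[
    [0.012,[0,0,0],[0,0,0.1]],
    [0.012,[0,0,0],[0,0,0.2]],
    [0.012,[0,0,0],[0,0,0.3]],
    [0.012,[0,0,0],[0,0,0.4]],
    [0.012,[0,0,0],[0,0,0.5]],
  ],
)

```text
time: 16.12
tool_pos: [0.541, -0.1122, 0.1513]
ee_rot: [-3.141, 0.001, 2.386]
wrist_force: [-1.0, -1.5, 0.5]
width: 0.0139
finger_force: 30.2
```

>>> drive_tool(
  series=[
    [0.012,[0,0,0],[0,0,0.12]],
    [0.012,[0,0,0],[0,0,0.24]],
    [0.012,[0,0,0],[0,0,0.36]],
    [0.012,[0,0,0],[0,0,0.48]],
    [0.012,[0,0,0],[0,0,0.57]],
  ],
)

```text
time: 16.75
tool_pos: [0.5408, -0.1123, 0.1513]
ee_rot: [-3.141, 0.0, 1.815]
wrist_force: [-1.3, 0.2, 0.5]
width: 0.0136
finger_force: 30.0
```

>>> drive_tool(
  series=[
    [0.05,[0,0,0],[0,0,0]],
    [0.05,[0,0,0],[0,0,0]],
    [0.05,[0,0,0],[0,0,0]],
    [0.05,[0,0,-0.03],[0,0,0]],
    [0.05,[0,0,-0.06],[0,0,0]],
  ],
)

```text
time: 17.38
tool_pos: [0.5407, -0.1119, 0.2111]
ee_rot: [-3.14, -0.001, 1.819]
wrist_force: [-0.2, 0.4, -1.0]
width: 0.0501
finger_force: 0.0
```

>>> drive_tool(
  series=[
    [0.05,[0,0,-0.05],[0,0,0]],
    [0.05,[0,0,-0.1],[0,0,0]],
    [0.05,[0,0,-0.12],[0,0,0]],
    [0.05,[0,0,-0.12],[0,0,0]],
    [0.05,[0,0,-0.12],[0,0,0]],
  ],
)

```text
time: 18.0
tool_pos: [0.5407, -0.1119, 0.3293]
ee_rot: [-3.139, -0.001, 1.819]
wrist_force: [0.0, -0.4, -0.4]
width: 0.0499
finger_force: 0.0
```

```bash
python3 look.py p5
```

```text
(no output)
```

View pics/p5.png

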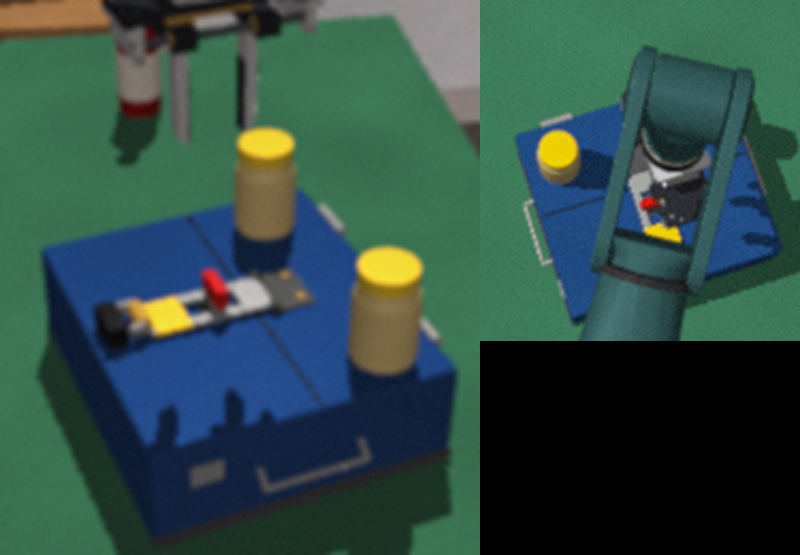

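The button at crop (215,288) stands across the hasp with the fingers off it. The hasp is flat under the catch, and the jars haven't moved.

```bash
python3 -c "
from bench import robot
print(robot.close_job())"
```

```text
the job is handed in; nothing more can be done
None
```

I closed the blue stock box and handed the job in after about 18 s of robot time: the hasp lies flat under its spring catch, the red turn-button stands across it by itself, and the jars look unmoved; I steered clear of the bottle and tin but did not re-check them at the end, and the hand-in returned no verdict.

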